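Refit the keyed knob of a sample mill and close the plates

ROBOT

A 6-joint arm with a two-finger parallel gripper is mounted at the origin on the work surface. World frame = base frame: x ahead of the robot, y to its left, z up, the work surface at z = 0. Lengths are in m, angles in rad, forces in N, time in s.
With the tool pointing down it reaches from about 0.375 to 0.975 m from the base axis. Payload 3.8 kg.
Tool frame: the origin (TCP) lies at the very end of the fingers, on their centre line; the grasp point (between the pads) lies 19 mm behind it; z points along the fingers, y is the direction in which the jaws open and shut (so a half turn about z gives the same grasp; the last joint's range is limited). The gripper opens to 85 mm and grips with 20 to 120 N. Pads are 22 mm wide; open, the fingers measure 114 mm over their backs; the gripper's body (76 mm by 85 mm) begins 54 mm behind the grasp point. The pads swing forward as they close: fully open they stand 13 mm farther back than shut.
Start: joints at [1.286, 0.264, 1.604, -0, 1.274, -0.037], TCP at [0.166, 0.654, 0.231] pointing down, gripper open.
Joint ranges: [-2.63, 2.63], [-0.94, 2.18], [0.31, 2.57], [-1.31, 4.45], [0, 2.66], [-2.55, 2.55]. Speed limits (rad/s): [2.57, 2.57, 3.14, 3.14, 3.14, 3.14].

INTERFACE

Orientations are given as a rotation vector (axis times angle).
In Python, from workcell import read_state, read_camera, camera_info, finish_job gives the robot as it stands. The module is installed in compiled form; this text tells all that it offers.
- The arm moves only by the tool play_rows, never from a script. Its argument "motion" is a list of rows, each a list of 5 numbers: the shift along the tool's x, y, z in units of 1000 mm (1.0 is 1000 mm), then the turn about the tool's z in units of 2 pi rad (1.0 is 2 pi rad), then the finger opening in mm, from 0 to 85.4. A call has 1 to 5 rows; each row shifts and turns the commanded pose from where the row before left it, along the tool's axes as they then stand; what a row does not reach is not made up. A row lasts 1/8 s, in which the tool goes at most 62.5 mm and 10.7 degrees, less where a joint would pass 70% of its speed; a pose out of reach is approached as far as the arm can. A call with a number of a shift or a turn outside -1 to 1 is refused whole. A call with a gripper value outside its range is refused whole. The fingers move at their own pace and stop on an object; "squeeze" is the grip in N (left out, the last holds). Time passes only in rows, so rows that do not move let the fingers close. It gives the time, the measured TCP pose, the force and the opening at its end, in the units of the state.
- read_state(): the state, without advancing time (a new reading comes with each control period).
- read_camera(name): name is "scene" or "top" or "wrist"; returns the picture (420x560x3 uint8, red, green, blue); there is no depth.
- camera_info(name): a dict with "intrinsics" (3x3 intrinsics, pixels), "pose" (4x4, takes a point from camera to world coordinates). Camera axes: x right, y down, z forward; pixel columns grow to the right and rows downward; lengths in m; the calibration is good to about 2 mm. A picture is of the moment at which its call begins: read the wrist's pose just before it. camera_info takes no time and is no camera call; for the wrist camera it gives the pose at the moment of the call.
- finish_job(): hands the job in, once; it reports no verdict.
The state is a dict: "time": time; "q": joint angles; "joint_vel": joint speeds; "joint_torque": joint torques, N m; "tool_pos": TCP position; "tcp_rot": TCP orientation; "wrist_force": force on the tool from outside, world axes, zero at the start; "torque": the same for the moment, N m; "width": opening from 0.0 (shut) to 1.0 (fully open).
Only numpy, scipy, OpenCV 4.12 (cv2) and the standard library are available. Lean on these libraries where they do the work, as an engineer would, in place of code of your own. Each camera call takes 0.05 s, during which the arm holds its last target. There are 200 camera calls.

TASK

The adjusting knob has come off the bench mill: fit it back upright on the keyed spindle, feeling for the angle at which the keyway lets it drop fully home. Then turn it clockwise until it comes up against its stop, with its pointer at the closed mark, and let go of it. Leave the jar, the dishes and the small round knob as they are.

Things in the scene. Friction and masses are not known exactly. Their poses are not given: they have to be found in the camera images.
- knob: The loose adjusting knob, upright on the bench: a bare aluminium block 46 mm long (own x), 34 mm wide (own y; two parallel flats the full height, to be gripped) and 50 mm high, 0.12 to 0.21 kg, with a small beak low at the front (z 8 to 16 mm) pointing along own +x and a thin dark line along its top. Origin: centre of the underside; z up.
- pointer (a point): Tip of the knob's pointer beak: in the knob's frame at x = 38 mm, y = 0, z = 12 mm.
- bore (a point): Mouth of the knob's bore, at the knob's origin. In the underside, on the z axis, is a blind round bore 16 mm across and 29 mm deep; one keyway 7 mm wide, as deep, reaches 14 mm from the axis towards the knob's own +x, that is under the pointer.
- mill: The grey bench mill, fixed; origin on the bench below the spindle's axis, z up. Around the spindle its top is a flat dark dial plate 110 mm across, at z = 86 mm. Along own +y follow a steel feed hopper (axis at y = 185 mm, 120 mm across, top at z = 187 mm) and the motor (y 225 to 415 mm, top at z = 127 mm).
- spindle_tip (a point): Top of the mill's upright spindle, on its axis, 27 mm above the dial plate. The spindle is 14 mm across, its last 5 mm tapering to 7 mm; a key 5 mm wide stands 6 mm proud of one side, from the plate up to 16 mm above it. So the knob slips 11 mm over the nose, then rests on the key until its keyway lines up (within about 0.1 rad). This point's axes are the mill's, not the key's.
- spindle_foot (a point): Point on the spindle's axis at the height of the dial plate (86 mm above the bench); the underside centre of a knob fully home lies here. The spindle turns with a steady friction of about 0.09 N m and stays where left. Its start angle is not told: the key points 0.5 to 1.6 rad counterclockwise (from above) of the direction from here to the closed mark.
- closed_mark (a point): The closed mark on the dial plate, with a small bright steel pip just outside it: 38 mm from the spindle's axis, level with the plate, 0.6 rad clockwise (from above) of the mill's own +x. Turned clockwise to its hard stop, the seated knob's pointer tip stands above this point (within about 0.1 rad); the torque then climbs steeply past 0.25 N m: stop there.
- jar: Bystander: small glass specimen jar, 52 mm across, 62 mm high, upright; origin at the centre of its underside.
- dishes: Bystander: two clear stacked dishes, 68 mm across, 28 mm high; origin at the centre of the underside.
- round_knob: Bystander: a small round aluminium knob without a pointer, 36 mm across, 26 mm high; origin at the centre of the underside.
Not all that is in view belongs to the job. Leave any orange or purple look-alike of the knob alone.

How it is judged:
On the way, in this order (a step that is already met when the one before it is completed fails the run):
1. the knob is fully home on the spindle, upright, its keyway over the key (horizontal distance between knob and spindle_foot below 0.004 m and z of knob in the frame of spindle_foot below 0.003 m and angle between knob's own z axis and vertical below 0.08 rad), for 0.2 s.
2. the seated knob has been turned to the closed mark (horizontal distance between pointer and closed_mark below 0.007 m and z of knob in the frame of spindle_foot below 0.003 m), for 0.2 s.
At the end, for the whole second after the job is handed in: The knob sits upright and fully home on the spindle (underside within 3 mm of the dial plate, within 4 mm of the axis, tilt under 0.08 rad), its pointer tip within 7 mm of the closed mark seen from above, at rest and let go (all of step 2 and horizontal distance between knob and spindle_foot below 0.004 m and angle between knob's own z axis and vertical below 0.08 rad and linear speed of knob below 0.02 m/s and contact force between the fingers and knob below 0.1 N); the robot touches nothing.
It fails at once if the jar is pushed more than 25 mm or knocked over (distance of jar from where it was at the start of the episode above 0.025 m or angle between jar's own z axis and vertical above 0.5 rad).
It fails at once if the dishes are pushed more than 25 mm (distance of dishes from where it was at the start of the episode above 0.025 m).
It fails at once if the small round knob is pushed more than 25 mm (distance of round_knob from where it was at the start of the episode above 0.025 m).
It also fails if it takes over 64 s, if anything falls off the work surface, if the arm or the gripper's body presses on something with over 40 N, if the wrist force passes 120 N, or if a joint passes its speed limit or range.

## Working session

There is one attempt and no reset: what is moved stays moved. The work goes in short steps, Python scripts to look and compute and a tool call to move; the robot and the scene stay as the last step left them, time stands still between calls to the robot, and variables do not carry over. Pictures are saved under pics/ and viewed, about 8 in all and at most 12, crops included, and the job is handed in when it is done.

Besides the shell and the picture viewer there is one more tool, called by a JSON object that holds its "name" and its "arguments". play_rows: Moves the arm, as the interface text tells. Shifts and turns lie within -1 to 1; 1 stands for 1000 mm of shift or 2 pi rad of turn. Its arguments: {"type":"object","properties":{"motion":{"type":"array","items":{"type":"array","items":{"type":"number"}}},"squeeze":{"type":"number"}},"required":["motion"]}

```bash
mkdir -p pics; python3 - <<'E'
from workcell import *
import cv2,numpy as np
for n in ("scene","top"):
    im=read_camera(n); cv2.imwrite(f"pics/{n}0.png",im[:,:,::-1]); i=camera_info(n); print(n,np.round(i["intrinsics"],1).tolist(),np.round(i["pose"],3).tolist())
s=read_state(); print(s)
E
```

```text
scene [[495.1, 0.0, 273.5], [0.0, 495.1, 206.3], [0.0, 0.0, 1.0]] [[-0.234, 0.81, -0.537, 0.953], [0.972, 0.191, -0.135, 0.09], [-0.006, -0.554, -0.832, 0.807], [0.0, 0.0, 0.0, 1.0]]
top [[545.5, 0.0, 285.3], [0.0, 545.5, 198.2], [0.0, 0.0, 1.0]] [[0.018, -0.995, 0.095, 0.393], [-1.0, -0.018, 0.004, -0.041], [-0.002, -0.095, -0.995, 1.243], [0.0, 0.0, 0.0, 1.0]]
{'time': 0.1, 'q': array([ 1.28610079e+00,  2.64684704e-01,  1.60525943e+00,  1.96928162e-05,
        1.27373138e+00, -3.68880145e-02]), 'joint_vel': array([-1.15486991e-03, -8.12798516e-04, -2.70652682e-03, -2.74185035e-03,
       -7.12519001e-05,  6.74673251e-04]), 'joint_torque': array([ 5.28021319e-04, -5.16707683e+01, -3.68585193e+01,  1.75052787e-05,
        6.43754523e-03, -4.64026428e-06]), 'tool_pos': array([0.16535955, 0.65372954, 0.23007003]), 'tcp_rot': array([-0.38822523, -3.11715629,  0.00322445]), 'wrist_force': array([-0.73279794,  0.37665911,  0.39023509]), 'torque': array([ 0.01081026, -0.02431211, -0.01162816]), 'width': 1.0012129350819814}
```

View pics/scene0.png

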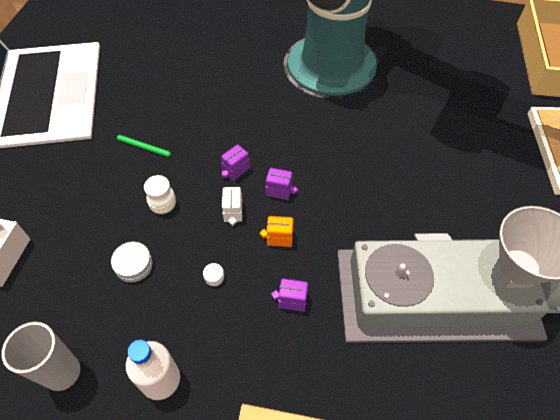

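View pics/top0.png

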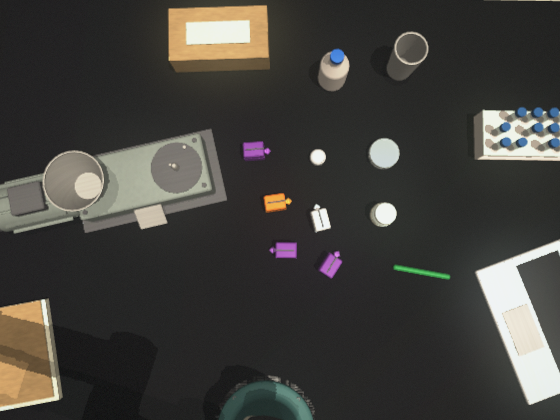

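The scene shows these candidates for the knob, by top-view pixel: white/aluminium block (320,218), orange (275,203), purple (254,150), (286,250) and (331,265), and the small round knob (318,157). The bare aluminium block with the beak is at (320,218) in top and (232,204) in scene. The mill's dial is at about (178,167) in top. I'll check both in close crops.

```bash
cat > h.py <<'E'
import numpy as np,cv2
from workcell import *
def ray(n,uv):
    i=camera_info(n);K=np.array(i["intrinsics"]);T=np.array(i["pose"])
    return T[:3,3],T[:3,:3]@np.linalg.inv(K)@np.array([uv[0],uv[1],1.])
def onz(n,uv,z):
    o,d=ray(n,uv); return (o+d*(z-o[2])/d[2])[:2]
def tri(a,b):
    (o,d),(p,e)=ray("top",a),ray("scene",b)
    t=np.linalg.lstsq(np.c_[d,-e],p-o,rcond=None)[0]
    return (o+d*t[0]+p+e*t[1])/2, np.linalg.norm(o+d*t[0]-p-e*t[1])
E
python3 - <<'E'
from h import *
t=cv2.imread("pics/top0.png");s=cv2.imread("pics/scene0.png")
def c(im,x,y,w,h,f): return cv2.resize(im[y:y+h,x:x+w],None,fx=f,fy=f,interpolation=cv2.INTER_CUBIC)
a=np.hstack([c(t,290,190,60,50,5),c(t,130,125,90,75,10/3)[:250,:300]])
b=np.hstack([c(s,205,175,60,50,5),c(s,355,230,90,75,10/3)[:250,:300]])
cv2.imwrite("pics/crop1.png",np.vstack([a,b]))
E
```

```text
(no output)
```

View pics/crop1.png

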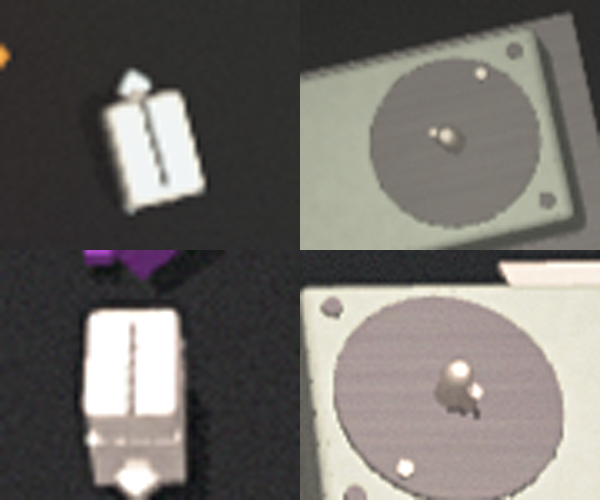

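The crop confirms the choice: a bare block with a dark line and beak (top (317,206), scene (232,221)). It also shows the dial with its bright pip at top (184,147) and scene (386,295), and the key to the left of the spindle in top.

```bash
python3 - <<'E'
from h import *
t=cv2.imread("pics/top0.png");s=cv2.imread("pics/scene0.png")
# dial: low-saturation gray vs greenish body
def dial(im,n,x,y,R):
    sub=im.astype(int)
    g=(sub[:,:,1]-sub[:,:,2]) # G-R
    m=((g<3)&(sub.sum(2)>150)).astype(np.uint8)*255
    m=cv2.morphologyEx(m,cv2.MORPH_OPEN,np.ones((3,3)))
    cs,_=cv2.findContours(m,cv2.RETR_EXTERNAL,cv2.CHAIN_APPROX_NONE)
    c=[c for c in cs if cv2.pointPolygonTest(c,(x,y),False)>=0 or False]
    c=max(c,key=cv2.contourArea); c=cv2.convexHull(c)
    e=cv2.fitEllipse(c); 
    P=np.array([onz(n,p[0],.086) for p in c]); cc,r=cv2.minEnclosingCircle(P.astype(np.float32)*1000)
    A=np.c_[2*P,np.ones(len(P))];q=np.linalg.lstsq(A,(P**2).sum(1),rcond=None)[0]
    print(n,"dial",e,"circ",cc,r,"lsq",q[:2],np.sqrt(q[2]+q[0]**2+q[1]**2))
dial(t,"top",180,178,28);dial(s,"scene",385,285,40)
# bright pip, spindle
def blobs(im,n,x,y,w,h,th):
    g=cv2.cvtColor(im,6)[y:y+h,x:x+w]
    k,l,st,ce=cv2.connectedComponentsWithStats((g>th).astype(np.uint8))
    for i in range(1,k):
        wgt=np.where(l==i,g.astype(float),0);yy,xx=np.mgrid[:h,:w]
        u=(wgt*xx).sum()/wgt.sum()+x;v=(wgt*yy).sum()/wgt.sum()+y
        print(n,"blob",st[i,4],u,v,"z86",onz(n,(u,v),.086),"z102",onz(n,(u,v),.102),"z113",onz(n,(u,v),.113))
blobs(t,"top",157,142,42,48,165);blobs(s,"scene",368,245,60,56,190)
# knob
for im,n,x,y,w,h,th in((t,"top",300,195,40,45,150),(s,"scene",215,180,35,50,215)):
    g=cv2.cvtColor(im,6)[y:y+h,x:x+w]
    m=(g>th).astype(np.uint8); m=cv2.morphologyEx(m,cv2.MORPH_CLOSE,np.ones((3,3)))
    cs,_=cv2.findContours(m,0,1)
    for c in cs:
        if cv2.contourArea(c)<30: continue
        r=cv2.minAreaRect(c+np.array([x,y])); bp=cv2.boxPoints(r)
        print(n,"knob",r,cv2.contourArea(c),np.round([onz(n,p,.05) for p in bp],4).tolist())
# hopper rim in top
E
```

```text
top dial ((175.86941528320312, 167.2731170654297), (51.17313766479492, 52.04899978637695), 63.75581359863281) circ (566.3173828125, 198.49334716796875) 56.594932556152344 lsq [0.56615567 0.19879961] 0.055601719224629274
scene dial ((462.748291015625, 278.26422119140625), (153.8898468017578, 283.2940673828125), 82.42679595947266) circ (541.9779052734375, 293.70233154296875) 224.07618713378906 lsq [0.50987546 0.27702511] 0.19322953231775397
top blob 30 161.0762678288431 144.56200475435816 z86 [0.61467702 0.23248418] z102 [0.61161741 0.2287016 ] z113 [0.60951393 0.22610108]
top blob 65 193.95464048722843 145.213526043087 z86 [0.61451025 0.16165526] z102 [0.61145295 0.15885188] z113 [0.60935106 0.15692455]
top blob 8 183.97257653061223 146.51211734693877 z86 [0.61129803 0.18303921] z102 [0.60828514 0.1799402 ] z113 [0.60621378 0.17780963]
top blob 4 169.50985545335087 164.47043363994743 z86 [0.57172238 0.21267108] z102 [0.56925661 0.20916241] z113 [0.5675614  0.20675021]
top blob 11 173.2719586660404 165.16533583842178 z86 [0.57036091 0.20454343] z102 [0.56791396 0.20114713] z113 [0.5662
[... 860 characters left out ...]
038 295.71996097017006 z86 [0.61530896 0.16214647] z102 [0.62280655 0.16055117] z113 [0.62796114 0.1594544 ]
scene blob 20 386.0808059825509 294.88886580805985 z86 [0.60885903 0.18326218] z102 [0.61649972 0.18119839] z113 [0.6217527  0.17977953]
scene blob 8 426.384448069603 298.88907014681894 z86 [0.60108354 0.24479592] z102 [0.60889675 0.24136689] z113 [0.61426833 0.23900943]
top knob ((319.9087219238281, 216.65771484375), (26.474836349487305, 15.330927848815918), 75.0685806274414) 313.5 [[0.491, -0.0893], [0.5003, -0.1217], [0.4444, -0.1373], [0.4352, -0.105]]
scene knob ((230.5, 197.0), (20.0, 17.0), 90.0) 328.5 [[0.4443, -0.1373], [0.4369, -0.1061], [0.4806, -0.0938], [0.4878, -0.1242]]
```

```bash
cat >> h.py <<'E'
from scipy.spatial.transform import Rotation as R
def pose():
    s=read_state();M=R.from_rotvec(s["tcp_rot"]).as_matrix();return s,np.array(s["tool_pos"]),M
def plan(x,y,z,psi,N,w=85,p=None,psi0=None):
    """rows from the present pose to TCP x,y,z with tool x at world angle psi"""
    s,p0,M=pose(); p=p0 if p is None else np.array(p); a=np.arctan2(M[1,0],M[0,0]) if psi0 is None else psi0
    d=(np.array([x,y,z])-p)/N; da=(psi-a)/N
    print("from",np.round(p,4),"psi",round(a,4),"t",s["time"],"tilt",np.round(M[:,2],4))
    rows=[]
    for k in range(N):
        b=a+k*da; rows.append([d[0]*np.cos(b)+d[1]*np.sin(b), d[0]*np.sin(b)-d[1]*np.cos(b), -d[2], -da/2/np.pi, w])
    for i in range(0,N,5): print([[round(v,4) for v in r] for r in rows[i:i+5]])
E
python3 - <<'E'
from h import *
plan(.43,-.124,.24,.27,15)
E
```

```text
from [0.1654 0.6537 0.2301] psi 2.8938 t 0.1 tilt [-6.e-04 -2.e-03 -1.e+00]
[[np.float64(-0.0298), np.float64(-0.0459), np.float64(-0.0007), np.float64(0.0278), 85], [np.float64(-0.0374), np.float64(-0.04), np.float64(-0.0007), np.float64(0.0278), 85], [np.float64(-0.0438), np.float64(-0.0329), np.float64(-0.0007), np.float64(0.0278), 85], [np.float64(-0.0488), np.float64(-0.0248), np.float64(-0.0007), np.float64(0.0278), 85], [np.float64(-0.0524), np.float64(-0.0159), np.float64(-0.0007), np.float64(0.0278), 85]]
[[np.float64(-0.0544), np.float64(-0.0066), np.float64(-0.0007), np.float64(0.0278), 85], [np.float64(-0.0547), np.float64(0.003), np.float64(-0.0007), np.float64(0.0278), 85], [np.float64(-0.0533), np.float64(0.0125), np.float64(-0.0007), np.float64(0.0278), 85], [np.float64(-0.0504), np.float64(0.0215), np.float64(-0.0007), np.float64(0.0278), 85], [np.float64(-0.0458), np.float64(0.03), np.float64(-0.0007), np.float64(0.0278), 85]]
[[np.float64(-0.0399), np.float64(0.0375), np.float64(-0.0007), np.float64(0.0278), 85], [np.float64(-0.0328), np.float64(0.0439), np.float64(-0.0007), np.float64(0.0278), 85], [np.float64(-0.0246), np.float64(0.0489), np.float64(-0.0007), np.float64(0.0278), 85], [np.float64(-0.0158), np.float64(0.0525), np.float64(-0.0007), np.float64(0.0278), 85], [np.float64(-0.0064), np.float64(0.0544), np.float64(-0.0007), np.float64(0.0278), 85]]
```

{"name": "play_rows", "arguments": {"motion": [[-0.03,-0.046,-0.001,0.028,85],[-0.037,-0.04,-0.001,0.028,85],[-0.044,-0.033,-0.001,0.028,85],[-0.049,-0.025,-0.001,0.028,85],[-0.052,-0.016,-0.001,0.028,85]]}}

```text
time: 0.72
tool_pos: [0.2531, 0.3929, 0.2358]
tcp_rot: [1.686, 2.651, -0.001]
wrist_force: [0.2, 0.0, 0.1]
width: 0.996
```

{"name": "play_rows", "arguments": {"motion": [[-0.054,-0.007,-0.001,0.028,85],[-0.055,0.003,-0.001,0.028,85],[-0.053,0.0125,-0.001,0.028,85],[-0.05,0.0215,-0.001,0.028,85],[-0.046,0.03,-0.001,0.028,85]]}}

```text
time: 1.35
tool_pos: [0.3388, 0.1337, 0.2411]
tcp_rot: [2.654, 1.681, 0.001]
wrist_force: [-0.1, -0.3, 0.1]
width: 0.998
```

{"name": "play_rows", "arguments": {"motion": [[-0.04,0.0375,0,0.0278,85],[-0.033,0.044,0,0.0278,85],[-0.025,0.049,0,0.0278,85],[-0.016,0.0525,0,0.0278,85],[-0.006,0.054,0,0.026,85]]}}

```text
time: 1.98
tool_pos: [0.4243, -0.1268, 0.2411]
tcp_rot: [-3.114, -0.417, -0.0]
wrist_force: [0.3, 0.7, -0.1]
width: 0.999
```

```bash
python3 - <<'E'
from h import *
i=camera_info("wrist");print(np.round(i["pose"],4).tolist(),np.round(i["intrinsics"],1).tolist())
cv2.imwrite("pics/w1.png",read_camera("wrist")[:,:,::-1])
np.savez("w1.npz",T=i["pose"]);print(pose()[0])
E
```

```text
[[0.2627, -0.9323, -0.2488, 0.4872], [-0.9649, -0.2539, -0.0672, -0.1104], [-0.0005, 0.2577, -0.9662, 0.3846], [0.0, 0.0, 0.0, 1.0]] [[315.9, 0.0, 281.7], [0.0, 315.9, 213.2], [0.0, 0.0, 1.0]]
{'time': 2.025, 'q': array([-0.35349444, -0.19036684,  2.05552765, -0.00477063,  1.27298925,
        0.95952811]), 'joint_vel': array([ 0.08193695, -0.05098566,  0.04115457,  0.04884109,  0.05255212,
       -0.08616804]), 'joint_torque': array([  4.62104648, -31.95133209, -31.28742099,   1.65086288,
         1.67832177,   0.08199651]), 'tool_pos': array([ 0.42626673, -0.13243888,  0.24124397]), 'tcp_rot': array([3.10966077e+00, 4.05229489e-01, 1.46294442e-03]), 'wrist_force': array([ 2.37559515, -4.91984382,  0.65418392]), 'torque': array([-0.17310869, -0.09910094, -0.03937845]), 'width': 0.9958070142322404}
```

View pics/w1.png

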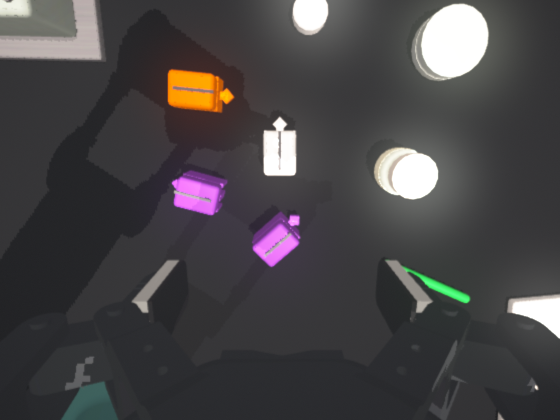

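The wrist view shows the aluminium knob at (280,152), beak up at (280,124). Neighbours are purple (277,240), purple (199,193), orange (195,90) and the jar at (405,175), and the finger corridor is free. Now I'll measure the top face.

```bash
python3 - <<'E'
from h import *
def go():
    T=camera_info("wrist")["pose"]; im=read_camera("wrist")[:,:,::-1]
    g=cv2.cvtColor(np.ascontiguousarray(im),6)[112:190,255:305]
    K=np.array(camera_info("wrist")["intrinsics"]);T=np.array(T)
    def pz(uv,z):
        d=T[:3,:3]@np.linalg.inv(K)@[uv[0],uv[1],1]; return (T[:3,3]+d*(z-T[2,3])/d[2])[:2]
    m=(g>120).astype(np.uint8); m=cv2.morphologyEx(m,cv2.MORPH_CLOSE,np.ones((5,5)))
    cs,_=cv2.findContours(m,0,1);c=max(cs,key=cv2.contourArea)
    tip=c[c[:,0,1].argmin()][0]+[255,112]
    m=cv2.morphologyEx(m,cv2.MORPH_OPEN,np.ones((17,17)))
    c=max(cv2.findContours(m,0,1)[0],key=cv2.contourArea)
    r=cv2.minAreaRect(c+np.array([255,112]));b=cv2.boxPoints(r)
    W=np.array([pz(p,.05) for p in b]);print(r,tip,pz(tip,.012));print(np.round(W,4).tolist(),W.mean(0))
    e=[W[1]-W[0],W[2]-W[1]];print([(np.linalg.norm(v),np.arctan2(v[1],v[0])) for v in e])
    v=pz(tip,.012)-W.mean(0);print("beak dir",np.arctan2(v[1],v[0]),np.linalg.norm(v))
    cv2.imwrite("pics/w2.png",im)
go()
t=cv2.imread("pics/top0.png")
a,b=onz("top",(319.2,209),.05),onz("top",(323.2,227),.05);print("topline",a,b,(a+b)/2,np.arctan2(*(a-b)[::-1]))
print(onz("top",(316.6,204.4),.012),pose()[0]["time"],pose()[1])
E
```

```text
((271.5, 153.0), (44.0, 33.0), 90.0) [272 117] [ 0.49932743 -0.10370114]
[[0.4805, -0.0915], [0.4892, -0.1242], [0.4455, -0.136], [0.4365, -0.1021]] [ 0.46292812 -0.11344442]
[(np.float64(0.03382642967099551), np.float64(-1.312097483483174)), (np.float64(0.04523998142867134), np.float64(-2.877732266385787))]
beak dir 0.2615458549389595 0.03768078393558438
topline [ 0.48448055 -0.11159111] [ 0.44518315 -0.12081508] [ 0.46483185 -0.11620309] 0.23054875677004222
[ 0.49772145 -0.10782061] 2.075 [ 0.42515674 -0.12924108  0.24099829]
```

```bash
python3 - <<'E'
from h import *
plan(.4632,-.1145,.08,.262,4,60)
plan(.4632,-.1145,.014,.262,4,60,p=(.4632,-.1145,.08),psi0=.262)
E
```

```text
from [ 0.4252 -0.1292  0.241 ] psi 0.265 t 2.075 tilt [-1.0e-04 -1.8e-03 -1.0e+00]
[[np.float64(0.0101), np.float64(-0.0011), np.float64(0.0402), np.float64(0.0001), 60], [np.float64(0.0101), np.float64(-0.0011), np.float64(0.0402), np.float64(0.0001), 60], [np.float64(0.0101), np.float64(-0.0011), np.float64(0.0402), np.float64(0.0001), 60], [np.float64(0.0101), np.float64(-0.0011), np.float64(0.0402), np.float64(0.0001), 60]]
from [ 0.4632 -0.1145  0.08  ] psi 0.262 t 2.075 tilt [-1.0e-04 -1.8e-03 -1.0e+00]
[[np.float64(0.0), np.float64(0.0), np.float64(0.0165), -0.0, 60], [np.float64(0.0), np.float64(0.0), np.float64(0.0165), -0.0, 60], [np.float64(0.0), np.float64(0.0), np.float64(0.0165), -0.0, 60], [np.float64(0.0), np.float64(0.0), np.float64(0.0165), -0.0, 60]]
```

{"name": "play_rows", "arguments": {"motion": [[0.01,-0.001,0.04,0,60],[0.01,-0.001,0.04,0,60],[0.01,-0.001,0.04,0,60],[0.0104,-0.0014,0.04,0,60],[0,0,0,0,60]]}}

```text
time: 2.7
tool_pos: [0.4587, -0.108, 0.0778]
tcp_rot: [-3.108, -0.429, 0.012]
wrist_force: [0.6, 0.7, 0.3]
width: 0.702
```

{"name": "play_rows", "arguments": {"motion": [[0,0,0,0,60],[0,0,0,0,60]]}}

```text
time: 2.95
tool_pos: [0.4634, -0.1102, 0.0833]
tcp_rot: [3.111, 0.427, 0.005]
wrist_force: [0.7, -0.0, 0.2]
width: 0.708
```

```bash
python3 - <<'E'
from h import *
plan(.4632,-.1145,.014,.262,4,60); print(read_state()["joint_vel"].round(3))
E
```

```text
from [ 0.4634 -0.1102  0.0833] psi 0.2727 t 2.95 tilt [ 0.0034 -0.001  -1.    ]
[[np.float64(-0.0003), np.float64(0.001), np.float64(0.0173), np.float64(0.0004), 60], [np.float64(-0.0003), np.float64(0.001), np.float64(0.0173), np.float64(0.0004), 60], [np.float64(-0.0003), np.float64(0.001), np.float64(0.0173), np.float64(0.0004), 60], [np.float64(-0.0003), np.float64(0.001), np.float64(0.0173), np.float64(0.0004), 60]]
[-0.002 -0.004  0.001  0.    -0.003  0.001]
```

{"name": "play_rows", "arguments": {"motion": [[0,0.002,0.02,0.0016,60],[-0.001,0.002,0.02,0,60],[0,0,0.02,0,60],[0,0,0.009,0,60],[0,0,0,0,60]]}}

```text
time: 3.58
tool_pos: [0.4624, -0.1141, 0.0127]
tcp_rot: [3.114, 0.411, 0.001]
wrist_force: [-0.8, -0.0, -0.7]
width: 0.699
```

{"name": "play_rows", "arguments": {"motion": [[0,0,0,0,60],[0,0,0,0,60]]}}

```text
time: 3.82
tool_pos: [0.4631, -0.1142, 0.0132]
tcp_rot: [3.114, 0.411, 0.003]
wrist_force: [-0.2, 0.5, -0.2]
width: 0.701
```

```bash
python3 - <<'E'
from h import *
plan(.4632,-.1145,.014,.262,1,60); print(read_state()["joint_vel"].round(3))
E
```

```text
from [ 0.4631 -0.1142  0.0132] psi 0.2624 t 3.825 tilt [ 1.7e-03 -5.0e-04 -1.0e+00]
[[np.float64(0.0001), np.float64(0.0003), np.float64(-0.0008), np.float64(0.0001), 60]]
[-0.     0.003  0.005  0.    -0.001  0.001]
```

{"name": "play_rows", "arguments": {"motion": [[0,0,0,0,25],[0,0,0,0,25],[0,0,0,0,25],[0,0,0,0,25],[0,0,0,0,25]], "squeeze": 60}}

```text
time: 4.45
tool_pos: [0.4627, -0.1141, 0.0128]
tcp_rot: [3.114, 0.411, 0.001]
wrist_force: [-0.8, -0.2, 5.5]
width: 0.389
```

{"name": "play_rows", "arguments": {"motion": [[0,0,-0.04,0,25],[0,0,-0.045,0,25],[0,0,-0.045,0,25],[0,0,-0.045,0,25],[0,0,0,0,25]]}}

```text
time: 5.08
tool_pos: [0.4648, -0.1148, 0.1911]
tcp_rot: [3.111, 0.411, 0.011]
wrist_force: [0.1, -0.0, -1.5]
width: 0.391
```

```bash
python3 - <<'E'
from h import *
T=np.array(camera_info("wrist")["pose"])
im=read_camera("wrist")[:,:,::-1]; s,p,M=pose();print(s["time"],p,s["width"],s["wrist_force"])
C=M.T@(T[:3,3]-p);print("cam in tool",C,(M.T@T[:3,:3]).round(3).tolist())
cv2.imwrite("pics/w3.png",im)
plan(.566,.199,.19,1.25,9,25)
E
```

```text
5.125 [ 0.46303575 -0.11424185  0.18847507] 0.391767140276269 [-0.10494296  0.57028465 -1.13201944]
cam in tool [ 0.0659961   0.00132149 -0.14636816] [[-0.0, -0.967, -0.254], [1.0, -0.001, 0.002], [-0.002, -0.254, 0.967]]
from [ 0.463  -0.1142  0.1885] psi 0.2625 t 5.125 tilt [ 2.9e-03 -9.0e-04 -1.0e+00]
[[np.float64(0.0201), np.float64(-0.0306), np.float64(-0.0002), np.float64(-0.0175), 25], [np.float64(0.0233), np.float64(-0.0283), np.float64(-0.0002), np.float64(-0.0175), 25], [np.float64(0.0263), np.float64(-0.0255), np.float64(-0.0002), np.float64(-0.0175), 25], [np.float64(0.0289), np.float64(-0.0225), np.float64(-0.0002), np.float64(-0.0175), 25], [np.float64(0.0312), np.float64(-0.0192), np.float64(-0.0002), np.float64(-0.0175), 25]]
[[np.float64(0.0331), np.float64(-0.0157), np.float64(-0.0002), np.float64(-0.0175), 25], [np.float64(0.0346), np.float64(-0.012), np.float64(-0.0002), np.float64(-0.0175), 25], [np.float64(0.0357), np.float64(-0.0081), np.float64(-0.0002), np.float64(-0.0175), 25], [np.float64(0.0364), np.float64(-0.0041), np.float64(-0.0002), np.float64(-0.0175), 25]]
```

View pics/w3.png

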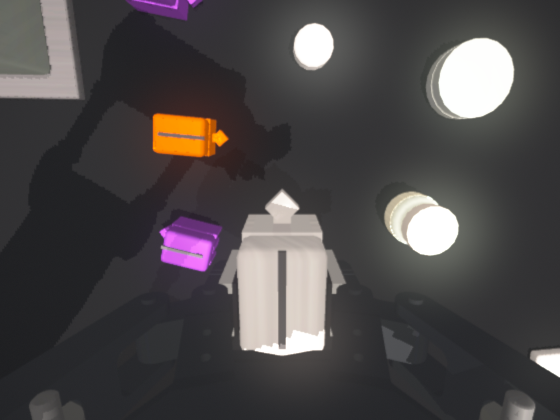

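The knob is held squarely: the beak tip at (282,191) gives tool x ≈ 38 mm, so the bore axis is on the tool axis and its base is 13 mm below the TCP. Next I'll carry it over the spindle with the beak along the key (≈1.22 rad).

{"name": "play_rows", "arguments": {"motion": [[0.02,-0.0305,0,-0.017,25],[0.023,-0.0283,0,-0.017,25],[0.026,-0.0255,0,-0.017,25],[0.0288,-0.0225,0,-0.017,25],[0.031,-0.0192,0,-0.017,25]]}}

```text
time: 5.75
tool_pos: [0.5178, 0.0601, 0.184]
tcp_rot: [-2.892, -1.223, 0.008]
wrist_force: [1.1, -0.5, -2.2]
width: 0.392
```

{"name": "play_rows", "arguments": {"motion": [[0.033,-0.0157,0,-0.017,25],[0.0345,-0.012,0,-0.017,25],[0.0355,-0.008,0,-0.017,25],[0.036,-0.004,0,-0.017,25],[0,0,0,0,25]]}}

```text
time: 6.38
tool_pos: [0.5664, 0.1983, 0.1839]
tcp_rot: [-2.567, -1.807, 0.007]
wrist_force: [-0.4, -0.2, -2.3]
width: 0.387
```

{"name": "play_rows", "arguments": {"motion": [[0,0,0,0,25],[0,0,0,0,25],[0,0,0,0,25]]}}

```text
time: 6.75
tool_pos: [0.5674, 0.1957, 0.187]
tcp_rot: [-2.573, -1.803, 0.001]
wrist_force: [0.5, 0.4, -1.7]
width: 0.391
```

```bash
python3 - <<'E'
from h import *
plan(.5665,.1988,.135,1.22,3,25); s=read_state();print(s["joint_vel"].round(3),s["wrist_force"],s["torque"],s["q"])
E
```

```text
from [0.5674 0.1957 0.187 ] psi 1.2224 t 6.75 tilt [-5.e-04 -3.e-04 -1.e+00]
[[np.float64(0.0009), np.float64(-0.0006), np.float64(0.0173), np.float64(0.0001), 25], [np.float64(0.0009), np.float64(-0.0006), np.float64(0.0173), np.float64(0.0001), 25], [np.float64(0.0009), np.float64(-0.0006), np.float64(0.0173), np.float64(0.0001), 25]]
[ 0.002 -0.004 -0.008  0.001 -0.     0.001] [ 0.47303756  0.39012567 -1.65661096] [ 0.03619831 -0.00050866  0.03275935] [ 2.90761214e-01  1.55692162e-01  1.81726277e+00 -1.26021657e-04
  1.16924390e+00  6.39180424e-01]
```

{"name": "play_rows", "arguments": {"motion": [[0.0015,-0.001,0.02,0,25],[0.0012,-0.0008,0.02,0,25],[0,0,0.014,0,25],[0,0,0,0,25],[0,0,0,0,25]]}}

```text
time: 7.38
tool_pos: [0.5672, 0.1999, 0.1333]
tcp_rot: [2.572, 1.805, 0.0]
wrist_force: [0.0, -0.3, -1.7]
width: 0.393
```

{"name": "play_rows", "arguments": {"motion": [[0,0,0,0,25],[0,0,0,0,25]]}}

```text
time: 7.62
tool_pos: [0.5675, 0.2, 0.1342]
tcp_rot: [2.571, 1.804, 0.002]
wrist_force: [0.2, 0.1, -1.1]
width: 0.39
```

```bash
python3 - <<'E'
from h import *
plan(.5665,.1988,.122,1.22,1,25); s=read_state();print(s["wrist_force"],s["torque"])
t=read_camera("top")[:,:,::-1];c=read_camera("scene")[:,:,::-1]
z=lambda im,x,y:cv2.resize(im[y:y+80,x:x+80],None,fx=5,fy=5,interpolation=2)
cv2.imwrite("pics/c2.png",np.hstack([z(t,140,125),z(c,360,210)]))
E
```

```text
from [0.5675 0.2    0.1342] psi 1.2238 t 7.625 tilt [ 1.5e-03  4.0e-04 -1.0e+00]
[[np.float64(-0.0015), np.float64(-0.0006), np.float64(0.0122), np.float64(0.0006), 25]]
[ 0.20388822  0.10120354 -1.10455988] [-0.02672989 -0.03447221 -0.01343537]
```

View pics/c2.png

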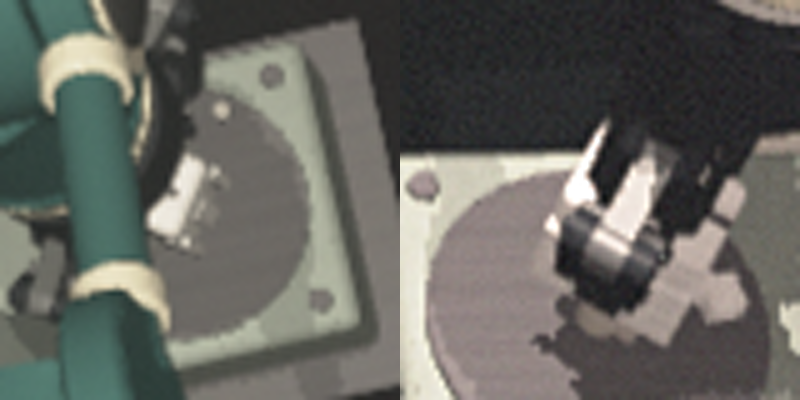

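The knob is over the dial with nothing touching. Descending onto the nose.

{"name": "play_rows", "arguments": {"motion": [[-0.0014,-0.0005,0.005,0,25],[0,0,0.004,0,25],[0,0,0.004,0,25],[0,0,0,0,25],[0,0,0,0,25]]}}

```text
time: 8.35
tool_pos: [0.5662, 0.1987, 0.1202]
tcp_rot: [2.572, 1.804, 0.0]
wrist_force: [2.3, 1.9, -2.2]
width: 0.387
```

{"name": "play_rows", "arguments": {"motion": [[0,0,0.0025,0,25],[0,0,0.0025,0,25],[0,0,0,0,25],[0,0,0,0,25]]}}

```text
time: 8.85
tool_pos: [0.5664, 0.1988, 0.1153]
tcp_rot: [2.572, 1.804, 0.001]
wrist_force: [3.3, 1.2, -2.7]
width: 0.387
```

```bash
python3 - <<'E'
from h import *
plan(.5665,.1988,.113,1.22,1,25); s=read_state();print(s["wrist_force"],s["torque"])
E
```

```text
from [0.5664 0.1988 0.1153] psi 1.2237 t 8.85 tilt [ 8.e-04  4.e-04 -1.e+00]
[[np.float64(0.0), np.float64(0.0001), np.float64(0.0023), np.float64(0.0006), 25]]
[ 3.28698183  1.1617425  -2.66772865] [ 0.25324511 -0.5338741  -0.00113139]
```

The nose is inside the bore with a slight side load (3.3, 1.2 N). I'll ease towards it and feel for the key.

{"name": "play_rows", "arguments": {"motion": [[0.0004,0.0005,0,0,25],[0,0,0.002,0,25],[0,0,0.002,0,25],[0,0,0,0,25],[0,0,0,0,25]]}}

```text
time: 9.48
tool_pos: [0.5665, 0.1988, 0.1111]
tcp_rot: [-2.572, -1.804, 0.0]
wrist_force: [1.2, 1.0, -1.8]
width: 0.39
```

```bash
python3 - <<'E'
from h import *
s,p,M=pose();print(p,s["wrist_force"],s["torque"],np.arctan2(M[1,0],M[0,0]))
E
```

```text
[0.56650166 0.19883537 0.11110552] [ 1.17724952  1.02648285 -1.84858479] [ 0.17805921 -0.27822552 -0.03105829] 1.2237419003629035
```

The base is already 4 mm below the key's top with no push-back, so the keyway has engaged. Continuing down.

{"name": "play_rows", "arguments": {"motion": [[0.0001,0.0003,0.003,0,25],[0,0,0.003,0,25],[0,0,0.003,0,25],[0,0,0,0,25],[0,0,0,0,25]]}}

```text
time: 10.1
tool_pos: [0.5667, 0.1988, 0.1019]
tcp_rot: [-2.571, -1.804, 0.001]
wrist_force: [1.6, 1.6, -2.7]
width: 0.388
```

{"name": "play_rows", "arguments": {"motion": [[0,0,0.0015,0,25],[0,0,0.001,0,25],[0,0,0.001,0,25],[0,0,0,0,25]]}}

```text
time: 10.6
tool_pos: [0.5668, 0.1988, 0.0989]
tcp_rot: [-2.572, -1.804, 0.0]
wrist_force: [-0.2, 0.7, -0.7]
width: 0.394
```

```bash
python3 - <<'E'
from h import *
s,p,M=pose();print(p,s["wrist_force"],s["torque"],np.arctan2(M[1,0],M[0,0]))
E
```

```text
[0.56684965 0.1988262  0.09885261] [-0.2249103   0.71169156 -0.65389682] [ 0.14931247  0.02517263 -0.04039995] 1.2237058907862528
```

{"name": "play_rows", "arguments": {"motion": [[0,0,0.001,0,25],[0,0,0.0005,0,25],[0,0,0,0,25],[0,0,0,0,25]]}}

```text
time: 11.1
tool_pos: [0.5669, 0.1988, 0.0988]
tcp_rot: [-2.572, -1.804, -0.0]
wrist_force: [-3.5, -0.5, 7.6]
width: 0.392
```

Home: z stays at 98.8 mm with 7.6 N pushing back. Releasing the preload and turning clockwise.

{"name": "play_rows", "arguments": {"motion": [[0,0,-0.0012,0.01,25],[0,0,0,0.02,25],[0,0,0,0.02,25],[0,0,0,0.02,25],[0,0,0,0,25]]}}

```text
time: 11.72
tool_pos: [0.5661, 0.1994, 0.0988]
tcp_rot: [-2.901, -1.201, 0.002]
wrist_force: [-4.1, 2.6, 3.7]
width: 0.393
```

```bash
python3 - <<'E'
from h import *
s,p,M=pose();print(p,s["wrist_force"],s["torque"],np.arctan2(M[1,0],M[0,0]))
E
```

```text
[0.56608239 0.19943001 0.09883914] [-4.06953329  2.6084524   3.72655557] [0.59236973 0.70128583 0.03695596] 0.7851518464201827
```

{"name": "play_rows", "arguments": {"motion": [[0,-0.0004,0,0.02,25],[0,0,0,0.02,25],[0,0,0,0.02,25],[0,0,0,0.02,25],[0,0,0,0,25]]}}

```text
time: 12.35
tool_pos: [0.566, 0.2003, 0.0989]
tcp_rot: [-3.108, -0.443, 0.001]
wrist_force: [-3.6, 4.2, 3.9]
width: 0.39
```

{"name": "play_rows", "arguments": {"motion": [[0,0,0,0.02,25],[0,0,0,0.02,25],[0,0,0,0.01,25],[0,0,0,0,25],[0,0,0,0,25]]}}

```text
time: 12.98
tool_pos: [0.5664, 0.201, 0.0989]
tcp_rot: [-3.138, 0.048, 0.0]
wrist_force: [-3.0, 6.9, 3.0]
width: 0.392
```

```bash
python3 - <<'E'
from h import *
s,p,M=pose();print(p,s["wrist_force"],s["torque"],np.arctan2(M[1,0],M[0,0]),s["q"][5])
E
```

```text
[0.56639645 0.20095675 0.0989129 ] [-3.00199296  6.90792104  2.97458507] [1.18870193 0.51525525 0.0755883 ] -0.030487032699363915 1.897385344473265
```

{"name": "play_rows", "arguments": {"motion": [[-0.0003,-0.0007,0,0.01,25],[0,0,0,0.01,25],[0,0,0,0.01,25],[0,0,0,0.01,25],[0,0,0,0,25]]}}

```text
time: 13.6
tool_pos: [0.5667, 0.2013, 0.0989]
tcp_rot: [-3.108, 0.442, -0.001]
wrist_force: [-1.5, 7.0, 0.5]
width: 0.391
```

```bash
python3 - <<'E'
from h import *
s,p,M=pose();print(p,s["wrist_force"],s["torque"],np.arctan2(M[1,0],M[0,0]),s["q"][5])
E
```

```text
[0.56665051 0.20126722 0.0988782 ] [-1.52506034  7.0272257   0.53454796] [0.9989884  0.2840691  0.08235981] -0.2822354298769148 2.150493185239196
```

{"name": "play_rows", "arguments": {"motion": [[-0.0002,-0.0007,0,0.005,25],[0,0,0,0.005,25],[0,0,0,0,25]]}}

```text
time: 13.98
tool_pos: [0.5668, 0.2015, 0.0989]
tcp_rot: [-3.093, 0.542, -0.001]
wrist_force: [-1.0, 5.6, 1.1]
width: 0.392
```

```bash
python3 - <<'E'
from h import *
s,p,M=pose();print(p,s["wrist_force"],s["torque"],np.arctan2(M[1,0],M[0,0]),s["q"][5])
E
```

```text
[0.56680977 0.20148078 0.09889563] [-0.99258388  5.6467649   1.11300947] [0.97955108 0.15664923 0.1353804 ] -0.34684117507563267 2.2162987568994543
```

{"name": "play_rows", "arguments": {"motion": [[0,-0.0004,0,0.004,25],[0,0,0,0,25],[0,0,0,0,25]]}}

```text
time: 14.35
tool_pos: [0.567, 0.2016, 0.0989]
tcp_rot: [-3.086, 0.58, -0.001]
wrist_force: [-0.1, 6.5, 1.3]
width: 0.39
```

```bash
python3 - <<'E'
from h import *
s,p,M=pose();print(p,s["wrist_force"],s["torque"],np.arctan2(M[1,0],M[0,0]),s["q"][5])
E
```

```text
[0.56695579 0.2016102  0.09887353] [-0.06711433  6.48017749  1.31938502] [0.90733973 0.10367758 0.22917672] -0.37149398927910243 2.2415786936246316
```

{"name": "play_rows", "arguments": {"motion": [[0,0,0,0.002,25],[0,0,0,0,25],[0,0,0,0,25]]}}

```text
time: 14.72
tool_pos: [0.567, 0.2016, 0.0989]
tcp_rot: [-3.083, 0.599, -0.002]
wrist_force: [-0.9, 5.3, 2.0]
width: 0.388
```

```bash
python3 - <<'E'
from h import *
s,p,M=pose();print(p,s["wrist_force"],s["torque"],np.arctan2(M[1,0],M[0,0]),s["q"][5])
E
```

```text
[0.56702839 0.20162253 0.09885669] [-0.85879864  5.33686248  1.95660669] [1.00323073 0.08093417 0.27858728] -0.38386423102241574 2.2539972743570127
```

The stop is reached: torque is 0.28 N m and climbing steeply. Letting go and lifting.

{"name": "play_rows", "arguments": {"motion": [[0,0,0,0,65],[0,0,0,0,65],[0,0,0,0,65],[0,0,0,0,65],[0,0,-0.01,0,65]]}}

```text
time: 15.35
tool_pos: [0.5656, 0.2005, 0.1078]
tcp_rot: [3.082, -0.6, -0.003]
wrist_force: [-0.3, -0.1, 0.1]
width: 0.761
```

{"name": "play_rows", "arguments": {"motion": [[0,0,-0.03,0,65],[0,0,-0.05,0,65],[0,0,-0.05,0,65],[-0.03,0,-0.02,0,65],[-0.05,0,0,0,65]]}}

```text
time: 15.98
tool_pos: [0.4942, 0.2316, 0.2626]
tcp_rot: [-3.079, 0.603, -0.009]
wrist_force: [0.3, 0.7, 0.2]
width: 0.763
```

{"name": "play_rows", "arguments": {"motion": [[-0.04,0,0,0,65],[-0.04,0.03,0,0,65],[0,0.06,0,0,65],[0,0.06,0,0,65],[0,0,0,0,65]]}}

```text
time: 16.6
tool_pos: [0.3606, 0.1195, 0.2592]
tcp_rot: [3.082, -0.606, 0.003]
wrist_force: [0.2, 0.8, 0.6]
width: 0.761
```

```bash
python3 - <<'E'
from h import *
s,p,M=pose();print(s["time"],p,s["wrist_force"],s["width"])
t=read_camera("top")[:,:,::-1];c=read_camera("scene")[:,:,::-1]
cv2.imwrite("pics/t9.png",t);cv2.imwrite("pics/s9.png",c)
z=lambda im,x,y:cv2.resize(im[y:y+80,x:x+80],None,fx=5,fy=5,interpolation=2)
cv2.imwrite("pics/c9.png",np.hstack([z(t,140,125),z(c,360,235)]))
E
```

```text
16.6 [0.36055219 0.11947153 0.25919869] [0.22357442 0.79852959 0.6164654 ] 0.7610071892501018
```

View pics/c9.png

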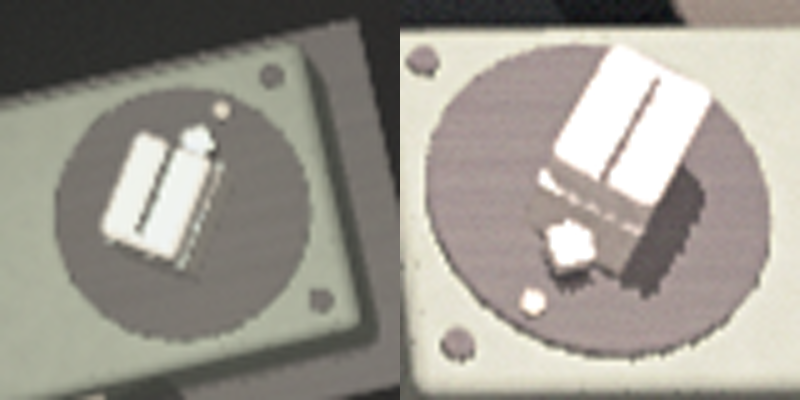

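The knob sits on the spindle with its beak at the pip. Checking the numbers and the bystanders.

```bash
python3 - <<'E'
from h import *
ax=np.array([.5665,.1989]);pip=np.array([.610,.183])
a=np.arctan2(*(pip-ax)[::-1]);cm=ax+.038*np.array([np.cos(a),np.sin(a)])
print("closed",cm,a)
for n,uv in(("top",(181.2,150.4)),("scene",(392.8,289.5))):
    print(n,"tip",onz(n,uv,.099),np.linalg.norm(onz(n,uv,.099)-cm))
for n,f,x,y in(("top","t9",140,125),("scene","s9",360,235)):
    im=cv2.imread(f"pics/{f}.png");g=cv2.cvtColor(im,6)[y:y+80,x:x+80]
    m=cv2.morphologyEx((g>215).astype(np.uint8),3,np.ones((3,3)));m=cv2.morphologyEx(m,2,np.ones((9,9)))
    m=m*0+m; 
    for c in cv2.findContours(m,0,1)[0]:
        r=cv2.minAreaRect(c+np.array([x,y]))
        if min(r[1])<8 or max(r[1])>50: continue
        W=np.array([onz(n,p,.136) for p in cv2.boxPoints(r)]);e=W[1:3]-W[:2]
        print(n,"top face",W.mean(0),np.linalg.norm(e,axis=1),np.arctan2(e[:,1],e[:,0]))
A,B=cv2.imread("pics/top0.png"),cv2.imread("pics/t9.png")
d=cv2.absdiff(A,B).max(2)[100:300,290:410]; ys,xs=np.where(d>60);print("changed",len(xs),(xs.min()+290,xs.max()+290,ys.min()+100,ys.max()+100) if len(xs) else "")
s=read_state();print(s["time"],s["joint_vel"].round(3))
E
```

```text
closed [0.60219054 0.18585449] -0.3504312123518685
top tip [0.60037124 0.18611746] 0.0018382101384107536
scene tip [0.60373819 0.19065814] 0.005046807179143844
top top face [0.56507589 0.19868635] [0.03290284 0.03733751] [-1.55303902 -3.10500505]
scene top face [0.65200922 0.1695528 ] [0.01294716 0.01223775] [1.80429467 0.11334756]
changed 379 (np.int64(311), np.int64(330), np.int64(204), np.int64(232))
16.7 [ 0.027  0.032 -0.019  0.004 -0.003  0.   ]
```

Top says the tip is 1.8 mm off; my eyeballed scene tip says 5 mm. I'll settle that with the beak's extreme point towards the pip and the dark line's direction.

```bash
python3 - <<'E'
from h import *
cm=np.array([.6022,.1859])
for n,a,b in(("top",(173,155.4),(168,171.4)),("scene",(401,272),(411.4,250.6))):
    v=onz(n,a,.136)-onz(n,b,.136);print(n,"line yaw",np.arctan2(v[1],v[0]))
im=cv2.imread("pics/s9.png");g=cv2.cvtColor(im,6)
m=(g>200).astype(np.uint8);k,l,st,ce=cv2.connectedComponentsWithStats(m)
i=l[284,394];ys,xs=np.where(l==i);print(st[i],ce[i])
cen=np.array([.5665,.1989]);d=np.array([.94,-.34])
P=np.array([onz("scene",(x+.0,y+.0),.102) for x,y in zip(xs,ys)]);q=P[((P-cen)@d).argsort()[-3:]];print(q,np.linalg.norm(q-cm,axis=1))
E
```

```text
top line yaw -0.2635919474285138
scene line yaw -0.2916111029286495
[389 279  10   9  65] [393.76923077 283.13846154]
[[0.60000855 0.18692664]
 [0.60132901 0.18860107]
 [0.60168462 0.18710439]] [0.00242001 0.00283803 0.00131003]
```

```bash
python3 - <<'E'
from h import *
im=cv2.imread("pics/s9.png")[268:304,374:414];cv2.imwrite("pics/z9.png",cv2.resize(im,None,fx=14,fy=14,interpolation=cv2.INTER_NEAREST))
E
```

View pics/z9.png

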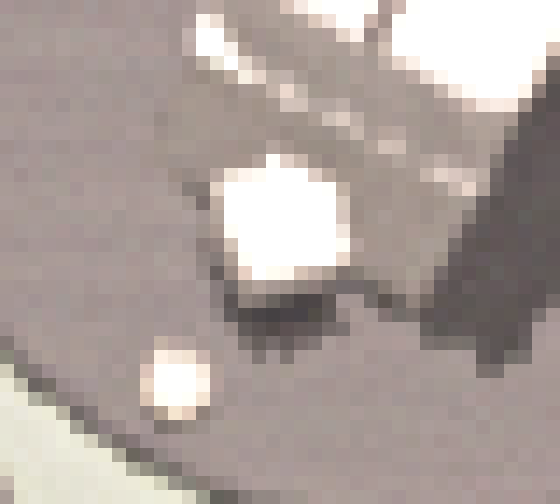

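Scene's beak tip is at about (391.5,288), 1.3–2.8 mm from the closed mark. That agrees with the top view, so I'm handing in.

```bash
python3 - <<'E'
from workcell import *
print(finish_job())
E
```

```text
the job is handed in; nothing more can be done
None
```

The knob is back on the spindle, fully home, turned clockwise to its stop and let go. I handed the job in at about 17 s. The hand-in gave no verdict.

- **Fit:** the keyway dropped over the key on the first try, lined up from the camera estimate of the key. The knob bottomed on the dial plate with 7.6 N pushing back, and its underside worked out at about 86 mm, level with the plate.
- **Stop:** I turned it about 1.6 rad. The torque stayed at about 0.08 N m or less, then climbed steeply to 0.28 N m, where I stopped and released.
- **Pointer:** the tip is about 1–3 mm from the closed mark in both camera views (7 mm allowed).
- **Bystanders:** in the top view around the jar, dishes and round knob, only the spot where the knob had stood changed.

These checks disagreed or failed:
- My first scene reading of the pointer tip, made by eye, gave 5 mm. A finer look brought it to about 1–3 mm.
- The knob's top line reads about -0.26 to -0.29 rad in the two cameras. The closed mark is at -0.35 rad, and the tool stood at -0.38 rad under load. This is within tolerance, but the readings do not agree exactly.
- Detection of the knob's top face failed in the scene view. The top view alone put its centre within about 2 mm of the spindle axis.

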